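# Feed a maple block through the guarded roller machine with a push stick

### The arm

A 6-joint arm with a two-finger parallel gripper is mounted at the origin on the work surface; the furniture and walls round the work are solid. World frame = base frame: x ahead of the robot, y to its left, z up, the work surface at z = 0. Lengths are in m, angles in rad, forces in N, time in s.
With the tool pointing down it reaches from about 0.375 to 0.9 m from the base axis. Payload 3.1 kg.
Tool frame: the origin (TCP) lies between the finger pads; the fingertips stand 8 mm ahead of it and the grasp point (between the pads) lies 11 mm behind it; z points along the fingers, y is the line along which they close (so a half turn about z gives the same grasp; the last joint's range is limited). The gripper opens to 85 mm and grips with 20 to 120 N. Pads are 22 mm wide; open, the fingers measure 114 mm over their backs; the gripper's body (76 mm by 85 mm) begins 54 mm behind the grasp point. The pads swing forward as they close: fully open they stand 13 mm farther back than shut.
Start: joints at [-1.391, 0.527, 1.433, -0, 1.181, -0.178], TCP at [0.219, -0.585, 0.239] pointing down, gripper open.
Joint ranges: [-3.08, 3.08], [-0.75, 2.2], [0.22, 2.44], [-1.43, 4.57], [0, 2.65], [-2.85, 2.85]. Speed limits (rad/s): [2.79, 2.79, 3.14, 3.14, 3.14, 3.14].

### API

Orientations are given as a unit quaternion [x, y, z, w].
In Python, from station import readout, cams, sign_off gives the robot as it stands.
- The arm moves only by the tool send_rows, never from a script. Its argument "commands" is text: rows parted by semicolons, each of 5 numbers parted by spaces: the finger opening in mm, from 0 to 85.4, then the shift along the tool's x, y, z each as a share of 0.02 m, from -1 to 1, then the turn about the tool's z as a share of 4 degrees, from -1 to 1. In form: grip dx dy dz spin; .... A call has 1 to 20 rows; each row shifts and turns the commanded pose from where the row before left it, along the tool's axes as they then stand; what a row does not reach is not made up. A row lasts 1/12 s, in which the tool goes at most 41.7 mm and 7.16 degrees, less where a joint would pass 70% of its speed; a pose out of reach is approached as far as the arm can. A call with a number of a shift or a turn outside -1 to 1 is refused whole. A call with a gripper value outside its range is refused whole. The fingers move at their own pace and stop on an object; "grip_force" is the grip in N (left out, the last holds). Time passes only in rows, so rows that do not move let the fingers close. It gives the time, the measured TCP pose, the force, the opening and the grip force at its end, in the units of the state.
- readout.sense(): the state, without advancing time (a new reading comes with each control period).
- cams.snapshot(name): name is "scene" or "top"; returns a dict with "pixels" (420x560x3 uint8, red, green, blue), "intrinsics" (3x3 intrinsics, pixels), "eye" and "rotation" of the camera in the world. Camera axes: x right, y down, z forward; pixel columns grow to the right and rows downward; lengths in m; the calibration is good to about 2 mm. A picture is of the moment at which its call begins. There is no depth.
- sign_off(): hands the job in; it is judged then, once.
The state is a dict: "t": time; "q": joint angles; "qd": joint speeds; "tau": joint torques, N m; "tcp_pos": TCP position; "tool_rot": TCP orientation; "force": force on the tool from outside, world axes, zero at the start; "ft_torque": the same for the moment, N m; "finger_gap": opening from 0.0 (shut) to 1.0 (fully open); "gripper_force": force on a finger pad.
Only numpy, scipy, OpenCV 4.12 (cv2) and the standard library are available. Lean on these libraries where they do the work, as an engineer would, in place of code of your own. Each camera call takes 0.05 s, during which the arm holds its last target. There are 200 camera calls.

### The job

Run the long maple block through the guarded roller machine: lay it flat on the infeed bed between the rails, end-on and just short of the guard, and let go. Then take the push stick and feed the block through under the guard with it, never by hand, until the block is wholly out on the far side. Finally draw the stick back out and lay it down on the bench, clear of the machine, leaving the other things where they are.

Things in the scene. Friction and masses are not known exactly. Their poses are not given: they have to be found in the camera images.
- feeder: Grey roller machine, fixed (switched off, nothing in it moves). Origin at bench height under the guard's middle; +x is the feed direction, z up. Aluminium bed 116 mm wide, top 12 mm above the bench, from x = -240 to +200 mm. Two rails along the whole bed, tops 18 mm above the bench (6 mm above the bed), 56 mm apart (inner faces at y = -28 and +28 mm). A low rubber stop crosses the outfeed at x = 190.
- guard_mouth (a point): Centre of the guard's entrance at bed height, 45 mm before the machine's origin, 12 mm up; axes as the machine's. The tunnel runs from here 90 mm to its exit, 56 mm wide, roof 34 mm above the bed.
- head_front (a point): Lower front edge, in the middle, of the tall head (116 mm wide, from 72 to 222 mm above the bench), 95 mm before the machine's origin: it overhangs the infeed by 50 mm, up to 70 mm past the origin. An upright hand on the stick would strike it before the block is out, so hold the stick with the hand leaning back about 40 degrees, away from the head.
- long_block: The workpiece: the longer, thicker of two plain maple blocks, 50 (x) x 120 (y, its length) x 25 mm (z), 0.11 kg. Origin at the centre of its underside. It goes through lengthwise.
- push_stick: Push stick, 190 mm long (x), 20 mm thick (y), 0.10 kg, standing on its long edge. Plywood nose bar 20 mm high; the rear 50 mm is a raised, weighted hardwood heel 45 mm high, to be held (centre of mass about 60 mm behind the origin). Origin at the middle of its underside, +x towards the tip that pushes, z up. The wooden tool chest stands close beyond its tip.
- stick_tip (a point): Centre of the push stick's front end face, 95 mm ahead of its origin and 10 mm up.
- stick_heel (a point): Point to hold in the heel of the push stick, 75 mm behind its origin (20 mm from the rear end, 170 mm behind the tip), 28 mm up; grip across the 20 mm thickness.
- short_block: Bystander: the shorter, thinner maple block, 55 x 100 x 18 mm. Origin under its centre.
- clip: Bystander: black binder clip, 54 x 32 x 35 mm.
- spool: Bystander: spool of off-white thread, 41 mm across, 50 mm high.
- tape_roll: Bystander: roll of linen tape, 66 mm across, 30 mm high.
- glue: Bystander: glue bottle, 60 mm across, 189 mm high.
- rubber_eraser: Bystander: eraser in a sleeve, 22 x 50 x 13 mm.
- weight: Bystander: brass weight with a knob, 40 x 60 x 60 mm.
Not all that is in view belongs to the job. There is more than one size of the push_stick; the one meant has the size given above.

How it is judged:
By the outcome, as a careful person would: the job done as asked, in the order asked, and still so for the second after the job is handed in, with the robot touching nothing.
It also fails if it takes over 72 s, if anything falls off the work surface, if the arm or the gripper's body presses on something with over 40 N, if the wrist force passes 120 N, or if a joint passes its speed limit or range.

## Working session

There is one attempt and no reset: what is moved stays moved. The work goes in short steps, Python scripts to look and compute and a tool call to move; the robot and the scene stay as the last step left them, time stands still between calls to the robot, and variables do not carry over. Pictures are saved under pics/ and viewed, at most 10 in all, crops included, and the job is handed in when it is done.

Besides the shell and the picture viewer there is one more tool, called after ">>>" as a command line: name --argument value ..., lists and objects as JSON in quotes. send_rows: Moves the arm, as the interface text tells. Its arguments: {"type":"object","properties":{"commands":{"type":"string"},"grip_force":{"type":"number"}},"required":["commands"]}

```bash
mkdir -p pics; ls; python3 - <<'E'
from station import readout,cams
import cv2,numpy as np
s=readout.sense();print({k:np.round(v,3).tolist() for k,v in s.items()})
for n in("scene","top"):
    d=cams.snapshot(n);cv2.imwrite(f"pics/{n}0.png",cv2.resize(d["pixels"][:,:,::-1],(784,588),interpolation=cv2.INTER_CUBIC))
    print(n,np.round(d["intrinsics"],1).tolist(),np.round(d["eye"],3).tolist(),np.round(d["rotation"],3).tolist())
E
```

```text
pics
{'t': 0.0, 'q': [-1.39, 0.528, 1.434, -0.0, 1.181, -0.179], 'qd': [-0.001, 0.002, 0.0, 0.0, 0.0, -0.0], 'tau': [-0.001, -44.235, -17.803, -0.0, 0.009, 0.0], 'tcp_pos': [0.219, -0.584, 0.238], 'tool_rot': [0.984, 0.178, -0.0, -0.001], 'force': [-0.485, 0.107, -0.074], 'ft_torque': [0.026, 0.014, 0.003], 'gripper_force': 0.0, 'finger_gap': 1.0}
scene [[506.0, 0.0, 276.1], [0.0, 506.0, 217.6], [0.0, 0.0, 1.0]] [-0.59, -0.534, 0.82] [0.754, -0.427, 0.254, -0.43]
top [[417.6, 0.0, 284.5], [0.0, 417.6, 207.4], [0.0, 0.0, 1.0]] [0.249, 0.14, 1.544] [0.705, -0.702, 0.073, -0.063]
```

View pics/scene0.png

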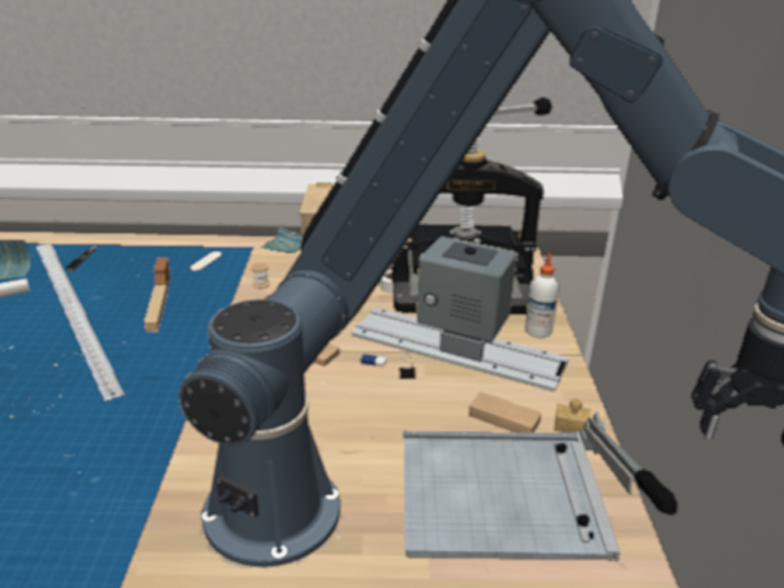

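View pics/top0.png

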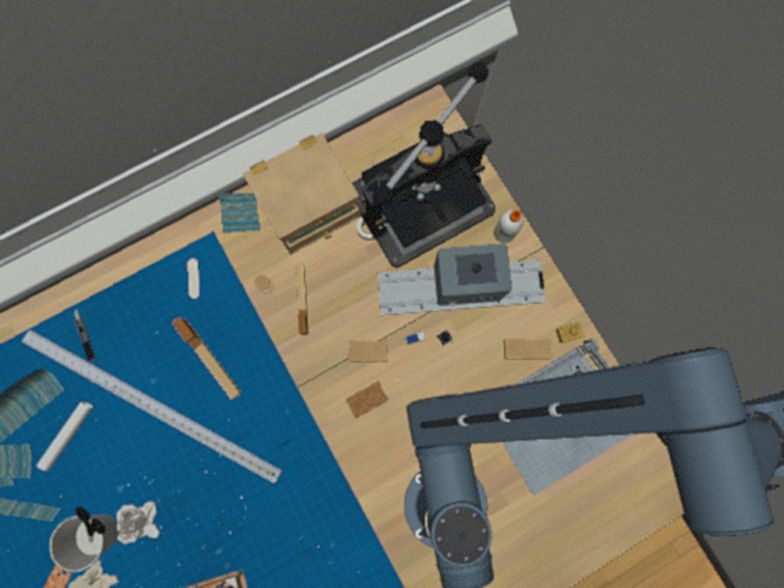

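Top view (shown ×1.4): the push-stick candidates are (302,300), tip towards the chest, and (207,357), on the mat. The block candidates are (368,350) and (527,348), with a brown pad at (367,400). The machine is at (470,275), its infeed on the left and its black stop on the right at (541,282).

```bash
cat > h.py <<'E'
import numpy as np,cv2
from station import readout,cams
from scipy.spatial.transform import Rotation as R
def cam(n):
    d=cams.snapshot(n);d['R']=R.from_quat(d['rotation']).as_matrix() if np.size(d['rotation'])==4 else np.array(d['rotation']);return d
def ray(d,u,v,z):
    """pixel(s) -> world point on plane z"""
    p=np.c_[np.atleast_1d(u),np.atleast_1d(v),np.ones(np.size(u))]
    r=(np.linalg.inv(d['intrinsics'])@p.T).T@d['R'].T
    e=np.array(d['eye']);return e+r*((z-e[2])/r[:,2])[:,None]
def proj(d,P):
    c=(np.atleast_2d(P)-d['eye'])@d['R'];p=c@np.array(d['intrinsics']).T;return p[:,:2]/p[:,2:]
E
python3 - <<'E'
from h import *
d=cam("top");print(proj(d,[[0,0,0],[.5,0,0],[.5,-.3,0]]).round(0).tolist())
im=d['pixels'][:,:,::-1].copy()
c=im[165:305,110:410];cv2.imwrite('pics/c1.png',cv2.resize(c,None,fx=2.66,fy=2.66,interpolation=cv2.INTER_CUBIC))
g=cam("scene");cv2.imwrite('pics/s1.png',cv2.resize(g['pixels'][160:320,230:430,::-1],None,fx=3.7,fy=3.7,interpolation=cv2.INTER_CUBIC))
cv2.imwrite('/tmp/top.png',im)
for q in [((302,268),(303,332)),((236,397),(180,320))]:
    a=np.array(q)/1.4;p=ray(d,a[:,0],a[:,1],.02);print(p.round(3).tolist(),np.linalg.norm(p[0]-p[1]))
hs=cv2.cvtColor(im,cv2.COLOR_BGR2HSV)
for u,v in[(368,350),(527,348),(400,350),(367,400),(302,280),(303,322),(400,390)]:
    print((u,v),hs[int(v/1.4),int(u/1.4)],ray(d,u/1.4,v/1.4,.02).round(3).tolist())
E
```

```text
[[318.0, 361.0], [316.0, 220.0], [396.0, 221.0]]
[[0.604, 0.376, 0.02], [0.432, 0.367, 0.02]] 0.1717876904229886
[[0.265, 0.532, 0.02], [0.462, 0.689, 0.02]] 0.25235592981732274
(368, 350) [ 19 105 160] [[0.386, 0.197, 0.02]]
(527, 348) [ 17 109 164] [[0.393, -0.218, 0.02]]
(400, 350) [ 18  90 179] [[0.386, 0.114, 0.02]]
(367, 400) [ 16 137 134] [[0.258, 0.198, 0.02]]
(302, 280) [ 20 100 181] [[0.571, 0.375, 0.02]]
(303, 322) [ 13 148 131] [[0.459, 0.368, 0.02]]
(400, 390) [ 17  84 180] [[0.284, 0.113, 0.02]]
```

View pics/c1.png

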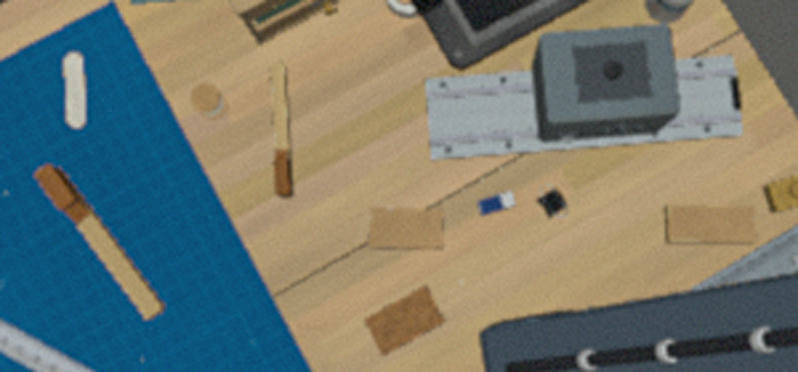

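View pics/s1.png

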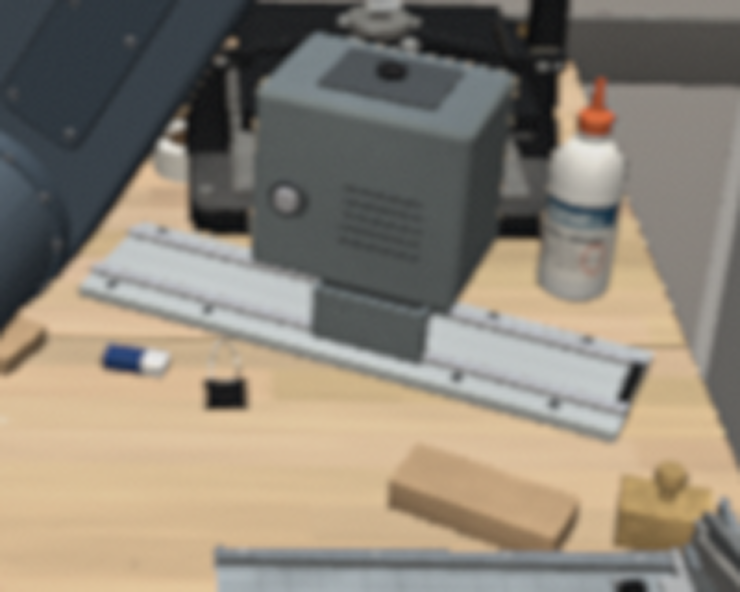

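The crops confirm it: the right-hand block, about 122 mm long and thick, is the long_block. The left one, about 104 mm and thin, is the short_block. The stick at (283,130) in the crop, pointing at the chest, is the small one; the one on the mat is 250 mm, a decoy.

```bash
python3 - <<'E'
from h import *
d=cam("top");g=cam("scene")
T=lambda x,y,z:ray(d,110+np.array(x)/2.66,165+np.array(y)/2.66,z)
S=lambda x,y,z:ray(g,230+np.array(x)/3.7,160+np.array(y)/3.7,z)
# feeder corners: infeed-far(+x world), infeed-near, outfeed-near, outfeed-far
for nm,P in(("top",T([426,430,742,735],[78,158,136,57],.018)),("scene",S([135,80,615,650],[222,290,436,355],.018))):
    L=[np.linalg.norm(P[i]-P[(i+1)%4]) for i in range(4)];ax=P[3]+P[2]-P[0]-P[1];ax/=np.linalg.norm(ax)
    inm=(P[0]+P[1])/2;out=(P[2]+P[3])/2
    print(nm,P[:,:2].round(3).tolist(),np.round(L,3),'yaw',np.degrees(np.arctan2(ax[1],ax[0])).round(2),'org',(inm+.24*ax).round(4)[:2],(out-.2*ax).round(4)[:2])
im=d['pixels'][:,:,::-1];hs=cv2.cvtColor(im,cv2.COLOR_BGR2HSV).astype(int)
lab=cv2.cvtColor(cv2.GaussianBlur(im,(3,3),0),cv2.COLOR_BGR2LAB).astype(int)
def rect(m,x0,x1,y0,y1,z,nm):
    k=np.zeros(m.shape,np.uint8);k[y0:y1,x0:x1]=m[y0:y1,x0:x1]
    c=max(cv2.findContours(k,cv2.RETR_EXTERNAL,cv2.CHAIN_APPROX_NONE)[0],key=cv2.contourArea)
    P=ray(d,c[:,0,0],c[:,0,1],z)[:,:2]
    r=cv2.minAreaRect(P.astype(np.float32));print(nm,np.round(r[0],4),np.round(r[1],4),round(r[2],2),len(c))
m=((hs[:,:,1]>97)&(hs[:,:,2]<178)).astype(np.uint8)
rect(m,355,396,236,262,.025,'long')
rect(m,245,280,238,262,.018,'short')
mh=((hs[:,:,0]<17)&(hs[:,:,1]>110)).astype(np.uint8)
rect(mh,205,225,215,245,.045,'heel')
print('long corners',T([667,755,753,668],[205,206,243,241],.025)[:,:2].round(3).tolist())
print('long scene',S([424,578,557,390],[445,494,528,483],.025)[:,:2].round(3).tolist())
print('stick tip',T([280],[62],.02).round(4),'heel front/back mid',T([283,284],[150,195],.045).round(4).tolist())
print('glue',S([575],[290],0).round(3),'weight',S([665],[530],0).round(3),'clip',S([225],[400],0).round(3))
E
```

```text
top [[0.594, 0.172], [0.481, 0.166], [0.514, -0.27], [0.628, -0.265]] [0.114 0.437 0.114 0.439] yaw -85.63 org [ 0.5559 -0.0703] [ 0.5557 -0.0685]
scene [[0.58, 0.173], [0.466, 0.154], [0.504, -0.275], [0.617, -0.264]] [0.116 0.43  0.113 0.438] yaw -85.12 org [ 0.5436 -0.0758] [ 0.5431 -0.0699]
long [ 0.3839 -0.2174] [0.0728 0.1339] 0.28 115
short [0.3844 0.2034] [0.0547 0.109 ] 0.24 85
heel [0.4564 0.3672] [0.0625 0.0198] 7.03 38
long corners [[0.416, -0.161], [0.415, -0.282], [0.365, -0.277], [0.367, -0.161]]
long scene [[0.414, -0.166], [0.418, -0.277], [0.376, -0.277], [0.362, -0.163]]
stick tip [[0.6157 0.3778 0.02  ]] heel front/back mid [[0.4865, 0.3655, 0.045], [0.425, 0.3621, 0.045]]
glue [[ 0.703 -0.175  0.   ]] weight [[ 0.443 -0.333  0.   ]] clip [[ 0.418 -0.005  0.   ]]
```

>>> send_rows --commands "62 0.8 -0.78 0 0;62 0.8 -0.78 0 0;62 0.8 -0.78 0 0;62 0.8 -0.78 0 0;62 0.8 -0.78 0 0;62 0.8 -0.78 0 0;62 0.8 -0.78 0 0;62 0.8 -0.78 0 0;62 0.8 -0.78 0 0;62 0.8 -0.78 0 0;62 0.8 -0.78 0 0;62 0.8 -0.78 0 0;62 0.8 -0.78 0 0;62 0.8 -0.78 0 0;62 0.8 -0.78 0 0;62 0.8 -0.78 0 0;62 0.8 -0.78 0 0;62 0.8 -0.78 0 0"

```text
t: 1.8
tcp_pos: [0.3909, -0.2201, 0.2395]
tool_rot: [0.984, 0.178, 0.0, 0.0]
force: [-0.4, -0.1, -0.0]
finger_gap: 0.725
gripper_force: 0.0
```

>>> send_rows --commands "62 0 0 0.4 -1;62 0 0 0.4 -1;62 0 0 0.4 -1;62 0 0 0.4 -1;62 0 0 0.4 -1;62 0 0 0.4 -1;62 0 0 0.4 -1;62 0 0 0.4 -1;62 0 0 0.4 -1;62 0 0 0.4 -1;62 0 0 0.4 -1;62 0 0 0.4 -1;62 0 0 0.4 -1;62 0 0 0.4 -1;62 0 0 0.4 -1;62 0 0 0.4 -1;62 0 0 0.4 -1;62 0 0 0 -0.2;62 0 0 0 0"

```text
t: 3.38
tcp_pos: [0.3905, -0.2211, 0.1032]
tool_rot: [0.711, 0.703, -0.0, -0.0]
force: [-0.4, -0.3, 0.1]
finger_gap: 0.723
gripper_force: 0.0
```

```bash
cat >> h.py <<'E'
def go(x,y,z,th):
    """remaining shift in tool axes (shares of 20 mm) and spin (shares of 4 deg)"""
    s=readout.sense();M=R.from_quat(s['tool_rot']).as_matrix();p=np.array(s['tcp_pos'])
    t=np.degrees(np.arctan2(M[1,0],M[0,0]))
    print('t',round(s['t'],2),'tcp',p.round(4),'th',round(t,2),'F',np.round(s['force'],1),'gap',round(s['finger_gap']*85.4,1),'q',np.round(s['q'],3))
    print('shares',(M.T@(np.array([x,y,z])-p)/.02).round(2),'spin',round(-((th-t+180)%360-180)/4,2))
E
python3 - <<'E'
from h import *
go(.391,-.2205,.018,89.3)
d=cam('scene');p=np.array(readout.sense()['tcp_pos'])
for k in(0,.05,.1,.15,.2,.25,.3,.35):print(k,(proj(d,p+[0,0,k])[0]*1.4).round(0))
cv2.imwrite('pics/s2.png',cv2.resize(d['pixels'][:,:,::-1],(784,588),interpolation=cv2.INTER_CUBIC))
E
```

```text
t 3.38 tcp [ 0.3905 -0.2211  0.1032] th 89.3 F [-0.4 -0.3  0.1] gap 61.7 q [-0.765  0.542  1.987  0.     0.613 -0.753]
shares [0.03 0.03 4.26] spin -0.0
0 [510. 373.]
0.05 [513. 349.]
0.1 [517. 324.]
0.15 [520. 298.]
0.2 [523. 271.]
0.25 [527. 242.]
0.3 [531. 212.]
0.35 [535. 181.]
```

View pics/s2.png

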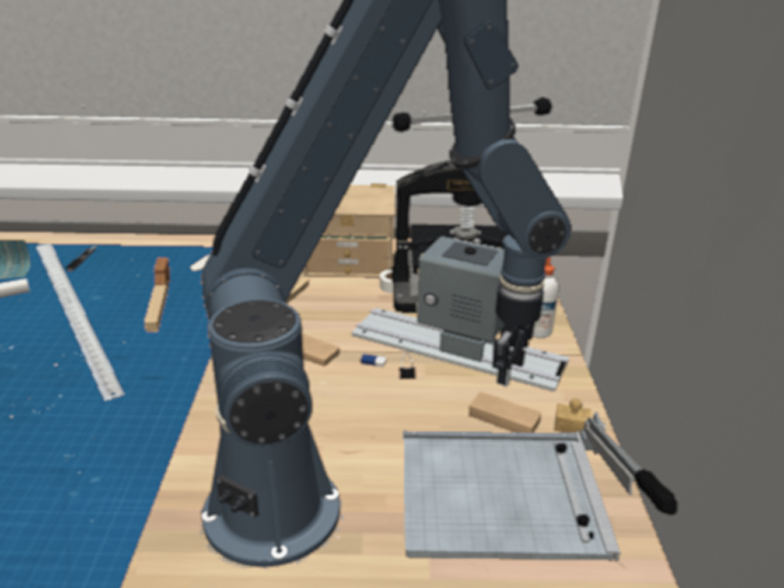

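The gripper hangs over the long block, whose top is at (505,410). The wrist neck is about as wide as the gripper body, up to about 0.2 m above the TCP. So a hold at the very rear of the stick should clear the head even with the hand upright, which matters because the rows allow no lean.

>>> send_rows --commands "62 0 0 0.8 0;62 0 0 0.8 0;62 0 0 0.8 0;62 0 0 0.8 0;62 0 0 0.6 0;62 0 0 0.4 0;62 0 0 0 0;45 0 0 0 0;45 0 0 0 0;45 0 0 0 0;45 0 0 0 0;45 0 0 0 0;45 0 0 0 0" --grip_force 40

```text
t: 4.52
tcp_pos: [0.3909, -0.2214, 0.0198]
tool_rot: [0.711, 0.703, 0.0, 0.001]
force: [0.7, -1.0, 4.3]
finger_gap: 0.571
gripper_force: 42.5
```

>>> send_rows --commands "45 0 0 0 0;45 0 0 -0.5 0;45 0 0 -0.8 0;45 0 0 -0.9 0;45 0 0 -0.9 0;45 0 0 -0.9 0;45 0 0 -0.9 0;45 0 0 -0.1 0;45 0 0 0 0"

```text
t: 5.27
tcp_pos: [0.3909, -0.2214, 0.1204]
tool_rot: [0.711, 0.703, 0.0, 0.001]
force: [0.1, -1.0, -1.4]
finger_gap: 0.575
gripper_force: 42.0
```

```bash
python3 - <<'E'
from h import *
# local feeder -> world
o=np.array([.555,-.070]);a=np.radians(-85.4);X=np.array([np.cos(a),np.sin(a)])
print('target block centre',o+X*(-.115))
x,y=o+X*(-.115);go(x,y,.12,94.6)
d=cam('top');c=d['pixels'][150:300,230:430,::-1]
cv2.imwrite('pics/t3.png',cv2.resize(c,None,fx=4,fy=4,interpolation=cv2.INTER_CUBIC))
E
```

```text
target block centre [0.54577712 0.04462957]
t 5.27 tcp [ 0.3909 -0.2214  0.1204] th 89.36 F [ 0.1 -1.  -1.4] gap 49.1 q [-0.765  0.506  1.977 -0.     0.656 -0.754]
shares [1.339e+01 7.590e+00 1.000e-02] spin -1.31
```

View pics/t3.png

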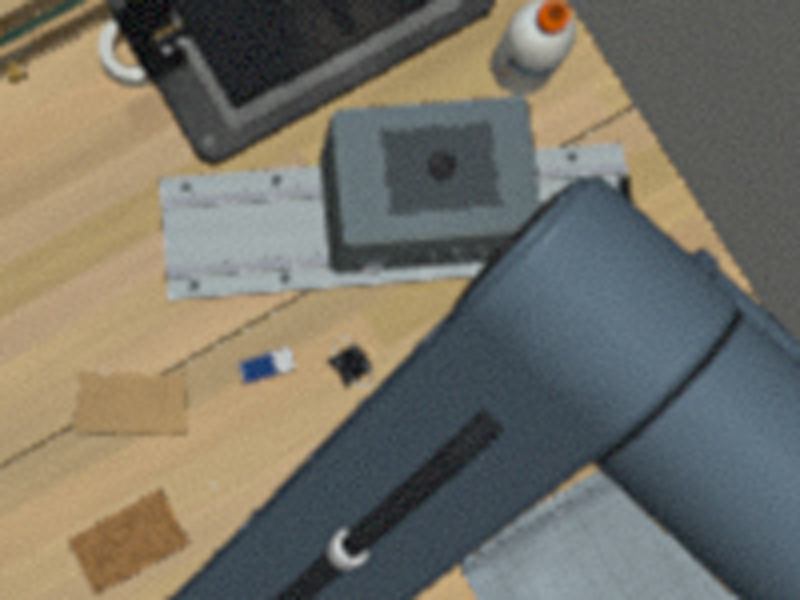

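The block is lifted. Bed infeed edge: crop (161,178) to (168,298), centre (164,238). An upright hand at the block's middle would meet the head with the block just short of the guard, so I set it down and regrip it 30 mm nearer its rear end.

>>> send_rows --commands "45 0 0 0.9 0;45 0 0 0.9 0;45 0 0 0.9 0;45 0 0 0.9 0;45 0 0 0.7 0;45 0 0 0.5 0;45 0 0 0.2 0;45 0 0 0 0;62 0 0 0 0;62 0 0 0 0;62 0 0 0 0;62 0.5 0 0 0;62 0.5 0 0 0;62 0.5 0 0 0;62 0 0 0 0;45 0 0 0 0;45 0 0 0 0;45 0 0 0 0;45 0 0 0 0;45 0 0 0 0" --grip_force 70

```text
t: 6.98
tcp_pos: [0.3906, -0.1905, 0.0197]
tool_rot: [0.711, 0.703, 0.0, -0.0]
force: [1.8, 3.4, 6.8]
finger_gap: 0.561
gripper_force: 72.4
```

>>> send_rows --commands "45 0 0 0 0;45 0 0 -0.5 0;45 0 0 -0.8 0;45 0 0 -0.9 0;45 0 0 -0.9 0;45 0 0 -0.9 0;45 0 0 -0.9 0;45 0 0 -0.1 -0.3;45 0 0 0 -1;45 0 0 0 0"

```text
t: 7.82
tcp_pos: [0.3909, -0.1913, 0.1192]
tool_rot: [0.678, 0.735, -0.0, 0.0]
force: [-0.1, -0.4, -0.7]
finger_gap: 0.563
gripper_force: 72.5
```

```bash
python3 - <<'E'
from h import *
d=cam('top');g=cam('scene')
t=ray(d,230+np.array([161,168])/4,150+np.array([178,298])/4,.012)
s=ray(g,230+np.array([135,80])/3.7,160+np.array([222,290])/3.7,.012)
print(t.round(4).tolist(),s.round(4).tolist())
a=np.radians(-85.4);X=np.array([np.cos(a),np.sin(a)])
# infeed mid is local -240; grip point goes to local -147
for m in (t.mean(0)[:2],s.mean(0)[:2]):print('org',m+.24*X,'grip',m+.093*X)
m=t.mean(0)[:2]+.093*X;go(m[0],m[1],.12,94.6)
E
```

```text
[[0.5951, 0.1721, 0.012], [0.4812, 0.1645, 0.012]] [[0.5892, 0.1779, 0.012], [0.4738, 0.1593, 0.012]]
org [ 0.55744158 -0.07094837] grip [0.54565233 0.07557813]
org [ 0.55075964 -0.07065597] grip [0.5389704  0.07587052]
t 7.92 tcp [ 0.3906 -0.191   0.1187] th 94.48 F [ 0.3 -0.2 -1.2] gap 48.2 q [-0.713  0.498  2.01  -0.     0.634 -0.791]
shares [12.68  8.77 -0.06] spin -0.03
```

>>> send_rows --commands "45 0.9 0 0 0;45 0.9 0 0 0;45 0.9 0 0 0;45 0.9 0 0 0;45 0.9 0 0 0;45 0.9 0 0 0;45 0.9 0 0 0;45 0.9 0 0 0;45 0.9 0 0 0;45 0.9 0 0 0;45 0.9 0 0 0;45 0.9 0 0 0;45 0.9 0 0 0;45 0.9 0 0 0;45 0.9 0 0 0;45 0.9 0 0 0;45 0.4 0 0 0"

```text
t: 9.33
tcp_pos: [0.3666, 0.1054, 0.1187]
tool_rot: [0.678, 0.735, -0.0, -0.001]
force: [-0.2, -0.1, -1.6]
finger_gap: 0.561
gripper_force: 72.5
```

>>> send_rows --commands "45 0 0.9 0 0;45 0 0.9 0 0;45 0 0.9 0 0;45 0 0.9 0 0;45 0 0.9 0 0;45 0 0.9 0 0;45 0 0.9 0 0;45 0 0.9 0 0;45 0 0.9 0 0;45 0 0.6 0.4 0;45 0 0 0.9 0;45 0 0 0.9 0;45 0 0 0.8 0;45 0 0 0.4 0;45 0 0 0 0;45 0 0 0 0"

```text
t: 10.67
tcp_pos: [0.5405, 0.1175, 0.0507]
tool_rot: [0.679, 0.734, -0.001, -0.001]
force: [0.1, 0.3, -1.3]
finger_gap: 0.559
gripper_force: 72.4
```

```bash
python3 - <<'E'
from h import *
go(.5456,.0756,.042,94.6)
d=cam('top');g=cam('scene')
a=cv2.resize(d['pixels'][170:240,255:375,::-1],None,fx=5.8,fy=5.8,interpolation=cv2.INTER_CUBIC)
i=g['pixels']; b=cv2.resize(i[195:265,240:360,::-1],None,fx=5.8,fy=2.7,interpolation=cv2.INTER_CUBIC)
cv2.imwrite('pics/c4.png',np.vstack([a,b])[:600])
E
```

```text
t 10.67 tcp [0.5405 0.1175 0.0507] th 94.53 F [ 0.1  0.3 -1.3] gap 47.7 q [ 0.012  0.719  1.749 -0.     0.675 -0.067]
shares [-2.11  0.09  0.44] spin -0.02
```

View pics/c4.png

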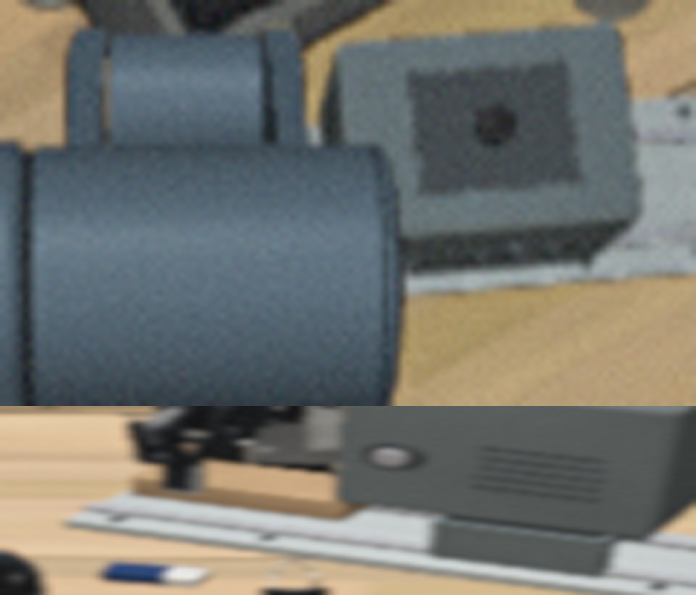

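```bash
python3 - <<'E'
from h import *
im=sum(cam('scene')['pixels'].astype(int) for _ in range(4))//4
for u in(285,292):
    print(u);[print(v,im[v,u].tolist(),end=' ') for v in range(214,256)];print()
E
```

```text
285
214 [83, 82, 80] 215 [74, 73, 71] 216 [98, 86, 74] 217 [153, 129, 102] 218 [191, 160, 125] 219 [202, 169, 131] 220 [203, 170, 131] 221 [202, 169, 131] 222 [202, 169, 131] 223 [201, 169, 130] 224 [202, 169, 131] 225 [203, 170, 131] 226 [196, 163, 126] 227 [172, 141, 107] 228 [153, 125, 93] 229 [147, 119, 89] 230 [142, 115, 86] 231 [137, 111, 82] 232 [135, 112, 86] 233 [151, 139, 126] 234 [181, 181, 179] 235 [200, 205, 206] 236 [205, 211, 211] 237 [203, 209, 210] 238 [198, 202, 204] 239 [189, 191, 196] 240 [174, 176, 178] 241 [158, 158, 158] 242 [149, 152, 152] 243 [137, 142, 142] 244 [151, 156, 157] 245 [180, 186, 184] 246 [179, 184, 180] 247 [154, 156, 151] 248 [148, 143, 134] 249 [180, 161, 140] 250 [204, 178, 147] 251 [197, 171, 137] 252 [200, 175, 140] 253 [207, 183, 148] 254 [207, 182, 148] 255 [203, 179, 146] 
292
214 [88, 87, 84] 215 [82, 81, 79] 216 [59, 58, 57] 217 [43, 40, 37] 218 [101, 85, 67] 219 [169, 142, 111] 220 [199, 167, 130] 221 [203, 170, 132] 222 [201, 168, 130] 223 [201, 168, 131] 224 [202, 169, 131] 225 [203, 169, 131] 226 [205, 171, 133] 227 [208, 173, 134] 228 [198, 164, 126] 229 [172, 141, 107] 230 [152, 123, 92] 231 [145, 118, 88] 232 [141, 114, 85] 233 [136, 110, 81] 234 [136, 113, 89] 235 [154, 143, 131] 236 [183, 184, 182] 237 [201, 206, 207] 238 [205, 211, 212] 239 [202, 208, 209] 240 [197, 201, 205] 241 [187, 189, 193] 242 [171, 171, 174] 243 [166, 166, 166] 244 [183, 188, 188] 245 [200, 206, 207] 246 [206, 212, 213] 247 [201, 207, 206] 248 [181, 185, 181] 249 [152, 154, 149] 250 [137, 134, 127] 251 [152, 141, 123] 252 [181, 164, 138] 253 [190, 171, 144] 254 [191, 172, 144] 255 [190, 170, 140]
```

```bash
python3 - <<'E'
from h import *
g=cam('scene');p=np.array(readout.sense()['tcp_pos'])[:2];a=np.radians(-85.47);N=np.array([-np.sin(a),np.cos(a)])
for u,L in((292,[(228.9,.056),(235.5,.031),(241,.018),(243.5,.018),(248.8,.018),(248.8,.012),(251.2,0)]),(285,[(226.9,.056),(233.3,.031),(240,.018),(243.8,.018),(246.7,.018),(246.7,.012),(248.6,0)])):
    for v,z in L: 
        w=ray(g,u+.0,v,z)[0][:2];print(u,v,z,'across from tcp line mm',round((w-p)@N*1e3,1),'along',round((w-p)@[np.cos(a),np.sin(a)]*1e3))
E
```

```text
292 228.9 0.056 across from tcp line mm -26.1 along 66
292 235.5 0.031 across from tcp line mm -22.2 along 65
292 241 0.018 across from tcp line mm -30.8 along 70
292 243.5 0.018 across from tcp line mm -43.0 along 75
292 248.8 0.018 across from tcp line mm -68.3 along 87
292 248.8 0.012 across from tcp line mm -60.0 along 83
292 251.2 0 across from tcp line mm -54.8 along 81
285 226.9 0.056 across from tcp line mm -25.2 along 43
285 233.3 0.031 across from tcp line mm -20.6 along 42
285 240 0.018 across from tcp line mm -35.3 along 49
285 243.8 0.018 across from tcp line mm -53.8 along 58
285 246.7 0.018 across from tcp line mm -67.6 along 64
285 246.7 0.012 across from tcp line mm -59.3 along 60
285 248.6 0 across from tcp line mm -51.8 along 57
```

>>> send_rows --commands "45 0 0 0.4 0;45 -0.5 0 0 0;45 -0.6 0 0 0;45 -0.6 0 0 0;45 -0.4 0.05 0 0;45 0 0 0 0;45 0 0 0.2 0;45 0 0 0.15 0;45 0 0 0.1 0;45 0 0 0.06 0;45 0 0 0 0"

```text
t: 11.93
tcp_pos: [0.5447, 0.0764, 0.0326]
tool_rot: [0.678, 0.735, -0.0, -0.0]
force: [-0.1, 0.6, -1.4]
finger_gap: 0.56
gripper_force: 72.5
```

```bash
python3 - <<'E'
from h import *
go(.5456,.0756,.0317,94.6)
E
```

```text
t 11.93 tcp [0.5447 0.0764 0.0326] th 94.6 F [-0.1  0.6 -1.4] gap 47.9 q [-0.064  0.749  1.762  0.     0.632 -0.144]
shares [-0.04  0.04  0.05] spin -0.0
```

>>> send_rows --commands "45 0 0 0.05 0;45 0 0 0.05 0;45 0 0 0 0"

```text
t: 12.18
tcp_pos: [0.5452, 0.0763, 0.0318]
tool_rot: [0.678, 0.735, 0.0, 0.0]
force: [-0.8, 1.5, 3.4]
finger_gap: 0.559
gripper_force: 73.0
```

>>> send_rows --commands "60 0 0 0 0;60 0 0 0 0;60 0 0 0 0;62 0 0 -0.4 0;62 0 0 -0.6 0;62 0.2 0 -0.6 0;62 0.9 0 -0.6 0;62 0.9 0 -0.6 0;62 0.9 0 -0.6 0;62 0.9 0 -0.6 0;62 0.9 0 -0.5 0;62 0.9 0 -0.5 0;62 0.9 0 0 0;62 0.9 0 0 0;62 0.9 0 0 0;62 0.9 0 0 0;62 0.9 0 0 0;62 0.9 0 0 0"

```text
t: 13.68
tcp_pos: [0.5276, 0.2962, 0.1325]
tool_rot: [0.678, 0.735, 0.001, 0.0]
force: [-0.4, -0.1, -0.4]
finger_gap: 0.728
gripper_force: 0.0
```

```bash
python3 - <<'E'
from h import *
go(.45,.3655,.2,184.7)
d=cam('top')
a=cv2.resize(d['pixels'][140:260,180:380,::-1],None,fx=4,fy=4,interpolation=cv2.INTER_CUBIC)
cv2.imwrite('pics/c5.png',a)
E
```

```text
t 13.68 tcp [0.5276 0.2962 0.1325] th 94.56 F [-0.4 -0.1 -0.4] gap 62.1 q [ 0.327  0.636  1.577 -0.     0.927  0.248]
shares [ 3.76 -3.59 -3.38] spin -22.54
```

View pics/c5.png

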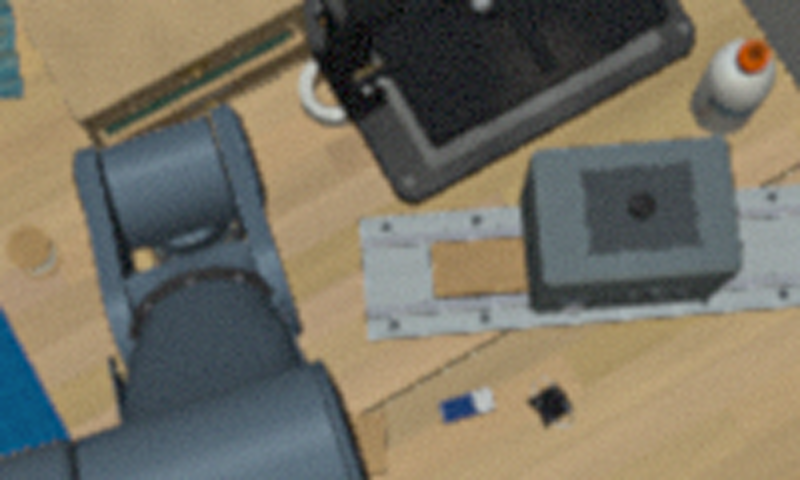

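The block lies flat on the infeed between the rails, crop (430–525, 237–297), up to the head. Now I turn the hand for the stick.

>>> send_rows --commands "50 0 0 0 -1;50 0 0 0 -1;50 0 0 0 -1;50 0 0 0 -1;50 0 0 0 -1;50 0 0 0 -1;50 0 0 0 -1;50 0 0 0 -1;50 0 0 0 -1;50 0 0 0 -1;50 0 0 0 -1;50 0 0 0 -1;50 0 0 0 -1;50 0 0 0 -1;50 0 0 0 -1;50 0 0 0 -1;50 0 0 0 -1;50 0 0 0 -1;50 0 0 0 -1;50 0 0 0 -1"

```text
t: 15.4
tcp_pos: [0.5278, 0.295, 0.1323]
tool_rot: [0.046, 0.999, 0.0, 0.0]
force: [-0.8, -0.2, 0.8]
finger_gap: 0.582
gripper_force: 0.0
```

>>> send_rows --commands "50 0 0 0 -1;50 0 0 0 -1;50 0 0 0 -0.55;50 0 0 0 0"

```text
t: 15.73
tcp_pos: [0.5278, 0.2951, 0.1322]
tool_rot: [-0.042, 0.999, 0.0, 0.0]
force: [0.2, 0.6, -0.3]
finger_gap: 0.581
gripper_force: 0.0
```

```bash
python3 - <<'E'
from h import *
go(.4285,.3627,.13,184.7)
E
```

```text
t 15.73 tcp [0.5278 0.2951 0.1322] th -175.21 F [ 0.2  0.6 -0.3] gap 49.6 q [ 0.325  0.636  1.578 -0.     0.926 -1.329]
shares [4.67 3.78 0.11] spin 0.02
```

>>> send_rows --commands "50 0.6 0.5 0 0;50 0.9 0.7 0 0;50 0.9 0.7 0 0;50 0.9 0.7 0 0;50 0.9 0.7 0 0;50 0.47 0.48 0.2 0;50 0 0 0.9 0;50 0 0 0.9 0;50 0 0 0.9 0;50 0 0 0.9 0;50 0 0 0.8 0;50 0 0 0.5 0;50 0 0 0.2 0;50 0 0 0.2 0;50 0 0 0 0"

```text
t: 16.98
tcp_pos: [0.4283, 0.363, 0.0209]
tool_rot: [-0.041, 0.999, -0.0, -0.0]
force: [-0.8, -0.0, -0.1]
finger_gap: 0.581
gripper_force: 0.0
```

```bash
python3 - <<'E'
from h import *
go(.4285,.3627,.022,184.7)
d=cam('top');im=d['pixels'];hs=cv2.cvtColor(im,cv2.COLOR_RGB2HSV)
cv2.imwrite('pics/c6.png',cv2.resize(im[165:265,175:275,::-1],None,fx=6,fy=6,interpolation=cv2.INTER_CUBIC))
E
```

```text
t 16.98 tcp [0.4283 0.363  0.0209] th -175.25 F [-0.8 -0.  -0.1] gap 49.6 q [ 0.504  0.777  1.736  0.     0.629 -1.15 ]
shares [-0.01 -0.01 -0.05] spin 0.01
```

View pics/c6.png

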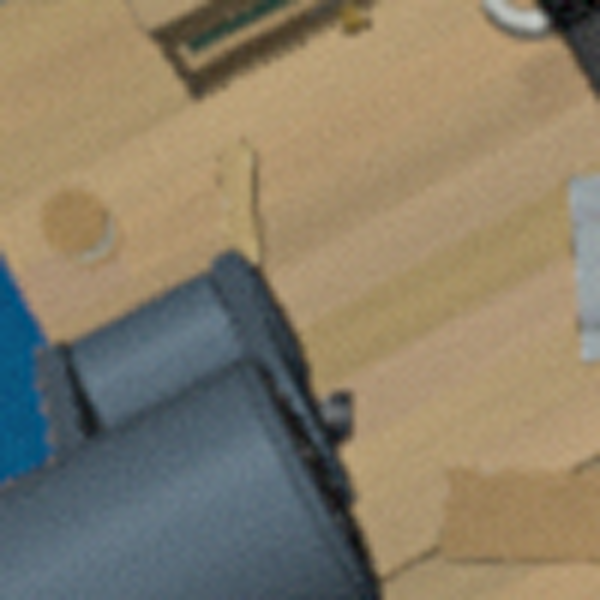

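The nose is in view with its tip at crop (238,143), in line with the earlier measurement; the heel is hidden under the wrist. I close on its rear end.

>>> send_rows --commands "12 -0.05 0 0 0;12 0 0 0 0;12 0 0 0 0;12 0 0 0 0;12 0 0 0 0;12 0 0 0 0;12 0 0 0 0;12 0 0 0 0;12 0 0 0 0;12 0 0 -0.5 0;12 0 0 -0.5 0;12 0 0 0 0" --grip_force 90

```text
t: 18.03
tcp_pos: [0.4302, 0.3635, 0.0431]
tool_rot: [-0.042, 0.999, 0.001, 0.001]
force: [0.4, -0.1, -1.5]
finger_gap: 0.219
gripper_force: 87.5
```

```bash
python3 - <<'E'
from h import *
s=readout.sense();print(s['gripper_force'],np.round(s['ft_torque'],3))
go(.4285,.3627,.12,94.6)
d=cam('top');im=d['pixels'].astype(int)
# tip location along the nose column
for v in range(183,196):print(v,im[v,208:224].sum(1).tolist())
E
```

```text
87.51111788490107 [ 0.004  0.058 -0.032]
t 18.03 tcp [0.4302 0.3635 0.0431] th -175.24 F [ 0.4 -0.1 -1.5] gap 18.7 q [ 0.503  0.739  1.729  0.     0.671 -1.151]
shares [ 0.08 -0.03 -3.85] spin 22.54
183 [452, 462, 464, 451, 453, 460, 450, 462, 457, 464, 459, 455, 455, 449, 452, 449]
184 [458, 469, 456, 459, 465, 461, 455, 459, 469, 466, 457, 445, 451, 459, 442, 450]
185 [467, 455, 454, 461, 456, 463, 465, 457, 457, 441, 464, 450, 449, 455, 437, 454]
186 [446, 455, 431, 459, 462, 467, 451, 456, 469, 455, 446, 450, 443, 452, 441, 442]
187 [458, 425, 400, 443, 449, 472, 444, 424, 438, 453, 444, 444, 454, 443, 455, 451]
188 [452, 463, 427, 420, 433, 457, 425, 386, 421, 442, 450, 451, 448, 454, 435, 431]
189 [450, 454, 437, 432, 428, 425, 437, 384, 380, 431, 445, 458, 439, 432, 440, 433]
190 [453, 447, 432, 430, 437, 449, 430, 389, 368, 422, 460, 426, 443, 437, 426, 428]
191 [442, 443, 420, 415, 430, 439, 446, 436, 370, 407, 427, 437, 433, 435, 434, 433]
192 [440, 430, 375, 409, 425, 437, 451, 443, 359, 415, 431, 435, 435, 427, 428, 429]
193 [450, 427, 381, 408, 427, 430, 445, 426, 318, 401, 432, 442, 436, 425, 433, 424]
194 [451, 449, 407, 425, 433, 441, 445, 419, 308, 399, 440, 429, 426, 430, 434, 435]
195 [446, 417, 386, 406, 426, 439, 449, 415, 292, 400, 432, 412, 414, 430, 427, 431]
```

>>> send_rows --commands "12 0 0 -0.8 0;12 0 0 -0.8 0;12 0 0 -0.8 0.5;12 0 0 -0.8 1;12 0 0 -0.6 1;12 0 0 0 1;12 0 0 0 1;12 0 0 0 1;12 0 0 0 1;12 0 0 0 1;12 0 0 0 1;12 0 0 0 1;12 0 0 0 1;12 0 0 0 1;12 0 0 0 1;12 0 0 0 1;12 0 0 0 1;12 0 0 0 1;12 0 0 0 1;12 0 0 0 1"

```text
t: 19.75
tcp_pos: [0.429, 0.3628, 0.1169]
tool_rot: [0.541, 0.841, -0.0, -0.0]
force: [0.3, -1.0, -0.6]
finger_gap: 0.222
gripper_force: 87.6
```

>>> send_rows --commands "12 0 0 0 1;12 0 0 0 1;12 0 0 0 1;12 0 0 0 1;12 0 0 0 1;12 0 0 0 0.05;12 0 0 0 0"

```text
t: 20.33
tcp_pos: [0.4291, 0.3628, 0.1169]
tool_rot: [0.678, 0.735, -0.0, -0.0]
force: [-0.4, 0.5, -1.3]
finger_gap: 0.217
gripper_force: 87.6
```

```bash
python3 - <<'E'
from h import *
go(.5265,.309,.12,94.6)
E
```

```text
t 20.33 tcp [0.4291 0.3628 0.1169] th 94.65 F [-0.4  0.5 -1.3] gap 18.5 q [0.503 0.615 1.698 0.    0.829 0.422]
shares [-3.08  4.64 -0.15] spin 0.01
```

>>> send_rows --commands "12 0 0.6 0 0;12 0 0.9 0 0;12 -0.3 0.9 0 0;12 -0.5 0.9 0 0;12 -0.6 0.9 0 0;12 -0.6 0.44 0.3 0;12 -0.6 0 0.8 0;12 -0.48 0 0.9 0;12 0 0 0.9 0;12 0 0 0.7 0;12 0 0 0.2 0;12 0 0 0 0"

```text
t: 21.33
tcp_pos: [0.5252, 0.3081, 0.0394]
tool_rot: [0.678, 0.735, -0.002, -0.001]
force: [-0.0, 0.0, -1.2]
finger_gap: 0.215
gripper_force: 87.6
```

```bash
python3 - <<'E'
from h import *
go(.5265,.309,.0355,94.6)
s=readout.sense();p=np.array(s['tcp_pos']);a=np.radians(-85.4);X=np.array([np.cos(a),np.sin(a),0]);N=np.array([-X[1],X[0],0])
d=cam('top');g=cam('scene')
for n,c in(('top',d),('scene',g)):
    print(n,'pred tip top',proj(c,p+.188*X+[0,0,-.0005]).round(1),'blockrear mid top',proj(c,[.5427,.1068,.037]).round(1))
A=cv2.resize(d['pixels'][175:240,210:330,::-1],None,fx=6,fy=6,interpolation=cv2.INTER_CUBIC)
u,v=proj(g,p+.188*X)[0].astype(int)
B=cv2.resize(g['pixels'][v-17:v+17,u-60:u+60,::-1],None,fx=6,fy=6,interpolation=cv2.INTER_CUBIC)
print('scene crop origin',u-60,v-17)
cv2.imwrite('pics/c7.png',np.vstack([A,B]));print(A.shape,B.shape)
E
```

```text
t 21.33 tcp [0.5252 0.3081 0.0394] th 94.58 F [-0.   0.  -1.2] gap 18.4 q [0.347 0.782 1.604 0.    0.76  0.267]
shares [0.04 0.07 0.2 ] spin -0.01
top pred tip top [[284.  207.6]] blockrear mid top [[287.7 207. ]]
scene pred tip top [[274.3 224.3]] blockrear mid top [[278.7 225.8]]
scene crop origin 214 207
(390, 720, 3) (204, 720, 3)
```

View pics/c7.png

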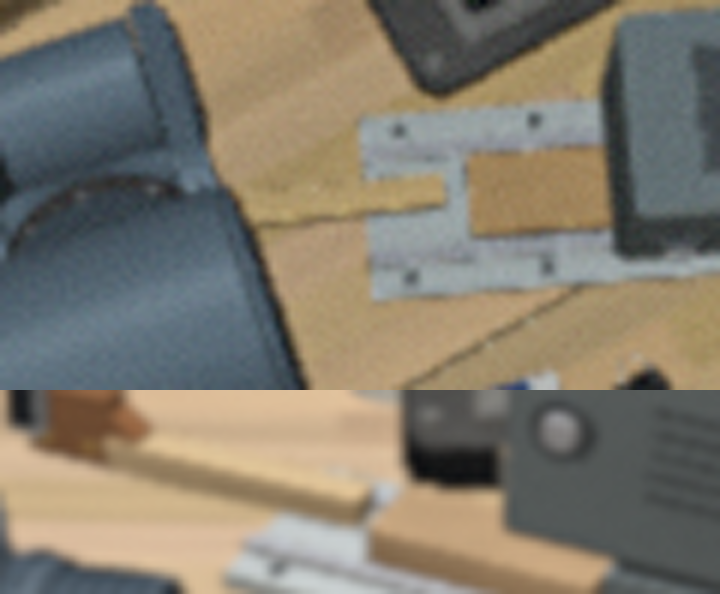

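Top half: the tip is at (445,189) and the block's rear at (469,195). The tip sits about 4 mm to the left of the axis because the stick is yawed about 1.4° in the grip; there's no visible pitch. I correct the yaw, lower the stick and feed.

>>> send_rows --commands "12 0 0 0.1 0.35;12 0 0 0.1 0;12 -0.2 0 0 0;12 -0.3 0.01 0 0;12 -0.3 0.01 0 0;12 -0.3 0.01 0 0;12 -0.4 0.01 0 0;12 -0.4 0.01 0 0;12 -0.4 0.01 0 0;12 -0.4 0.01 0 0;12 -0.4 0.01 0 0;12 -0.4 0.01 0 0;12 0 0 0 0"

```text
t: 22.52
tcp_pos: [0.5324, 0.2373, 0.037]
tool_rot: [0.688, 0.726, -0.0, -0.0]
force: [-0.3, -0.3, -1.8]
finger_gap: 0.216
gripper_force: 87.5
```

```bash
python3 - <<'E'
from h import *
X=np.array([.0802,-.9968]);p=np.array([.5454,.0763])+.0077*-X
go(p[0],p[1],.0355,93.2)
E
```

```text
t 22.52 tcp [0.5324 0.2373 0.037 ] th 93.07 F [-0.3 -0.3 -1.8] gap 18.4 q [ 2.280e-01  7.640e-01  1.676e+00 -1.000e-03  7.020e-01  1.750e-01]
shares [-7.69  0.21  0.08] spin -0.03
```

>>> send_rows --commands "12 -0.3 0.01 0.04 0;12 -0.4 0.01 0 0;12 -0.4 0.01 0 0;12 -0.4 0.01 0 0;12 -0.4 0.01 0 0;12 -0.4 0.01 0 0;12 -0.4 0.01 0 0;12 -0.4 0.01 0 0;12 -0.4 0.01 0 0;12 -0.4 0.01 0 0;12 -0.4 0.01 0 0;12 -0.4 0.01 0 0;12 -0.4 0.01 0 0;12 -0.4 0.01 0 0;12 -0.4 0.01 0 0;12 -0.4 0.01 0 0;12 0 0 0 0"

```text
t: 23.93
tcp_pos: [0.5429, 0.1119, 0.0363]
tool_rot: [0.688, 0.726, -0.0, 0.0]
force: [-0.4, 0.1, -0.6]
finger_gap: 0.217
gripper_force: 87.6
```

```bash
cat > blk.py <<'E'
from h import *
s=readout.sense();p=np.array(s['tcp_pos']);o=np.array([.5574,-.0709]);X=np.array([.0802,-.9968]);N=np.array([-X[1],X[0]])
print('tcp local',((p[:2]-o)@X*1e3).round(1),'F',np.round(s['force'],1))
d=cam('top');hs=cv2.cvtColor(d['pixels'],cv2.COLOR_RGB2HSV)
# block colour on the outfeed bed, along the feed axis and 15 mm either side
for y in(-15,0,15):
    L=np.arange(70,190,2);P=[np.r_[o+X*l/1e3+N*y/1e3,.037] for l in L]
    uv=proj(d,P).round().astype(int);S=hs[uv[:,1],uv[:,0],1];print(y,'saturated from..to',[int(x) for x in L[S>80]][:1],[int(x) for x in L[S>80]][-1:],S[::6].tolist())
E
python3 blk.py
```

```text
tcp local -183.4 F [-0.4  0.1 -0.6]
-15 saturated from..to [110] [122] [30, 37, 26, 40, 117, 11, 17, 15, 14, 13]
0 saturated from..to [112] [120] [35, 39, 39, 38, 112, 17, 17, 14, 14, 16]
15 saturated from..to [110] [122] [18, 32, 32, 11, 111, 18, 15, 19, 12, 16]
```

>>> send_rows --commands "12 -0.3 0.01 0 0;12 -0.4 0.01 0 0;12 -0.4 0.01 0 0;12 -0.4 0.01 0 0;12 -0.2 0 0 0;12 -0.1 0 0 0;12 -0.1 0 0 0;12 0 0 0 0"

```text
t: 24.65
tcp_pos: [0.5454, 0.0752, 0.0363]
tool_rot: [0.687, 0.726, -0.0, 0.0]
force: [-0.4, -0.6, -0.9]
finger_gap: 0.217
gripper_force: 87.6
```

```bash
python3 blk.py
```

```text
tcp local -146.6 F [-0.4 -0.6 -0.9]
-15 saturated from..to [110] [160] [36, 25, 35, 38, 106, 106, 110, 115, 23, 14]
0 saturated from..to [112] [158] [40, 41, 43, 25, 106, 109, 109, 111, 11, 19]
15 saturated from..to [110] [156] [42, 34, 32, 18, 111, 112, 108, 116, 21, 14]
```

>>> send_rows --commands "12 -0.1 0 0 0;12 -0.1 0 0 0;12 -0.1 0 0 0;12 -0.05 0 0 0;12 0 0 0 0"

```text
t: 25.12
tcp_pos: [0.5459, 0.0684, 0.0363]
tool_rot: [0.687, 0.726, 0.0, 0.0]
force: [-0.1, 0.4, -0.1]
finger_gap: 0.217
gripper_force: 87.6
```

>>> send_rows --commands "12 -0.05 0 0 0;12 0 0 0 0"

```text
t: 25.28
tcp_pos: [0.5459, 0.0675, 0.0363]
tool_rot: [0.687, 0.726, -0.0, 0.0]
force: [0.6, 0.5, -0.9]
finger_gap: 0.215
gripper_force: 87.6
```

```bash
python3 blk.py
```

```text
tcp local -138.9 F [ 0.6  0.5 -0.9]
-15 saturated from..to [110] [168] [36, 30, 30, 44, 112, 110, 110, 111, 90, 15]
0 saturated from..to [112] [166] [36, 39, 39, 28, 107, 110, 114, 111, 96, 18]
15 saturated from..to [110] [164] [46, 34, 33, 11, 106, 114, 112, 111, 80, 17]
```

>>> send_rows --commands "12 -0.05 0 0 0;12 0 0 0 0"

```text
t: 25.5
tcp_pos: [0.5459, 0.0665, 0.0363]
tool_rot: [0.687, 0.726, -0.0, 0.0]
force: [-0.4, 0.3, -0.9]
finger_gap: 0.219
gripper_force: 87.6
```

>>> send_rows --commands "12 -0.05 0 0 0;12 0 0 0 0"

```text
t: 25.67
tcp_pos: [0.546, 0.0655, 0.0363]
tool_rot: [0.687, 0.726, 0.0, 0.0]
force: [-0.4, 0.2, -1.4]
finger_gap: 0.218
gripper_force: 87.6
```

>>> send_rows --commands "12 -0.05 0 0 0;12 0 0 0 0"

```text
t: 25.83
tcp_pos: [0.546, 0.0645, 0.0363]
tool_rot: [0.687, 0.726, -0.0, 0.0]
force: [0.0, 0.3, -0.0]
finger_gap: 0.215
gripper_force: 87.6
```

>>> send_rows --commands "12 -0.05 0 0 0;12 0 0 0 0"

```text
t: 26.0
tcp_pos: [0.546, 0.0637, 0.0363]
tool_rot: [0.687, 0.726, 0.0, -0.0]
force: [0.4, 1.3, -1.1]
finger_gap: 0.216
gripper_force: 87.6
```

```bash
python3 blk.py; python3 - <<'E'
from h import *
# scene view: near top long edge of the block on the outfeed and guard's outfeed edge, along the axis at z=.037
g=cam('scene');hs=cv2.cvtColor(g['pixels'],cv2.COLOR_RGB2HSV);o=np.array([.5574,-.0709]);X=np.array([.0802,-.9968]);N=np.array([-X[1],X[0]])
for y,z in((-10,.037),(-20,.037),(-25,.028)):
    L=np.arange(30,192,3);uv=proj(g,[np.r_[o+X*l/1e3+N*y/1e3,z] for l in L]).round().astype(int)
    S=hs[uv[:,1],uv[:,0],1];print(y,list(zip(L.tolist(),S.tolist())))
E
```

```text
tcp local -135.1 F [ 0.4  1.3 -1.1]
-15 saturated from..to [110] [170] [38, 31, 33, 33, 110, 110, 104, 111, 114, 17]
0 saturated from..to [112] [168] [50, 43, 43, 23, 106, 107, 103, 108, 111, 22]
15 saturated from..to [110] [168] [41, 30, 39, 13, 110, 106, 115, 105, 114, 20]
-10 [(30, 16), (33, 38), (36, 77), (39, 85), (42, 83), (45, 82), (48, 84), (51, 88), (54, 90), (57, 90), (60, 89), (63, 90), (66, 90), (69, 91), (72, 92), (75, 90), (78, 91), (81, 90), (84, 90), (87, 89), (90, 89), (93, 90), (96, 89), (99, 90), (102, 90), (105, 89), (108, 90), (111, 91), (114, 89), (117, 89), (120, 90), (123, 89), (126, 90), (129, 90), (132, 89), (135, 90), (138, 90), (141, 90), (144, 89), (147, 90), (150, 89), (153, 90), (156, 90), (159, 91), (162, 91), (165, 91), (168, 92), (171, 89), (174, 39), (177, 5), (180, 5), (183, 7), (186, 6), (189, 5)]
-20 [(30, 14), (33, 14), (36, 12), (39, 60), (42, 87), (45, 92), (48, 91), (51, 90), (54, 91), (57, 90), (60, 90), (63, 89), (66, 91), (69, 89), (72, 91), (75, 92), (78, 91), (81, 90), (84, 90), (87, 91), (90, 91), (93, 90), (96, 90), (99, 90), (102, 92)
[... 219 characters left out ...]
), (165, 91), (168, 93), (171, 96), (174, 42), (177, 5), (180, 7), (183, 6), (186, 8), (189, 8)]
-25 [(30, 14), (33, 15), (36, 9), (39, 39), (42, 53), (45, 61), (48, 31), (51, 61), (54, 91), (57, 103), (60, 104), (63, 102), (66, 101), (69, 105), (72, 99), (75, 101), (78, 100), (81, 102), (84, 100), (87, 101), (90, 99), (93, 101), (96, 101), (99, 102), (102, 102), (105, 101), (108, 100), (111, 101), (114, 102), (117, 102), (120, 101), (123, 99), (126, 101), (129, 100), (132, 101), (135, 102), (138, 101), (141, 100), (144, 101), (147, 101), (150, 101), (153, 100), (156, 102), (159, 100), (162, 101), (165, 104), (168, 103), (171, 77), (174, 21), (177, 7), (180, 9), (183, 7), (186, 7), (189, 7)]
```

>>> send_rows --commands "12 0.4 -0.01 0 0;12 0.8 -0.02 0 0;12 0.9 -0.02 0 0;12 0.9 -0.02 0 0;12 0.9 -0.02 0 0;12 0.9 -0.02 0 0;12 0.9 -0.02 0 0;12 0.9 -0.02 0 0;12 0.9 -0.02 0 0;12 0.9 -0.02 0 0;12 0.9 -0.02 -0.1 0;12 0.9 -0.02 -0.3 0;12 0.9 -0.02 -0.4 0;12 0.9 -0.02 -0.4 0;12 0.9 -0.02 -0.6 0;12 0.9 -0.02 -0.8 0;12 0.9 -0.02 -0.8 0;12 0.5 0 -0.8 0;12 0 0 0 0"

```text
t: 27.68
tcp_pos: [0.5242, 0.3704, 0.1237]
tool_rot: [0.686, 0.727, 0.004, 0.001]
force: [0.8, -0.5, 0.4]
finger_gap: 0.215
gripper_force: 87.6
```

```bash
python3 blk.py; python3 -c "
from h import *
go(.429,.363,.12,184.75)"
```

```text
tcp local -442.6 F [ 0.8 -0.5  0.4]
-15 saturated from..to [110] [170] [36, 23, 33, 38, 108, 105, 108, 105, 114, 16]
0 saturated from..to [108] [168] [32, 39, 38, 30, 109, 109, 111, 104, 114, 19]
15 saturated from..to [110] [168] [42, 40, 47, 16, 109, 110, 110, 102, 110, 13]
t 27.73 tcp [0.5234 0.3685 0.1219] th 93.28 F [ 0.2  0.2 -1.3] gap 18.6 q [ 0.439  0.688  1.493 -0.     0.957  0.382]
shares [-0.01 -4.73  0.08] spin -22.87
```

>>> send_rows --commands "12 0 -0.7 0 0;12 0 -0.9 0 0;12 0 -0.9 0 0;12 0 -0.9 0 -0.5;12 0 -0.9 0 -1;12 0 -0.3 0 -1;12 0 0 0 -1;12 0 0 0 -1;12 0 0 0 -1;12 0 0 0 -1;12 0 0 0 -1;12 0 0 0 -1;12 0 0 0 -1;12 0 0 0 -1;12 0 0 0 -1;12 0 0 0 -1;12 0 0 0 -1;12 0 0 0 -1;12 0 0 0 -1;12 0 0 0 -1"

```text
t: 29.4
tcp_pos: [0.4301, 0.3589, 0.1188]
tool_rot: [0.18, 0.984, -0.001, -0.001]
force: [-0.5, 0.0, -1.1]
finger_gap: 0.215
gripper_force: 87.6
```

>>> send_rows --commands "12 0 0 0 -1;12 0 0 0 -1;12 0 0 0 -1;12 0 0 0 -1;12 0 0 0 -1;12 0 0 0 -1;12 0 0 0 -0.4;12 0 0 0 0"

```text
t: 30.07
tcp_pos: [0.4301, 0.359, 0.1189]
tool_rot: [-0.041, 0.999, -0.001, -0.001]
force: [-0.6, 0.0, -1.3]
finger_gap: 0.22
gripper_force: 87.7
```

```bash
python3 -c "
from h import *
go(.429,.363,.0215,184.75)"
```

```text
t 30.07 tcp [0.4301 0.359  0.1189] th -175.28 F [-0.6  0.  -1.3] gap 18.8 q [ 4.960e-01  6.110e-01  1.699e+00 -1.000e-03  8.350e-01 -1.157e+00]
shares [0.02 0.21 4.87] spin -0.01
```

>>> send_rows --commands "12 0.2 0 0.6 0;12 0.2 0 0.9 0;12 0.1 0 0.9 0;12 0 0 0.9 0;12 0 0 0.7 0;12 0 0 0.4 0;12 0 0 0.2 0;12 0 0 0.1 0;12 0 0 0 0;12 0 0 0.05 0;12 0 0 0.05 0;12 0 0 0 0"

```text
t: 31.07
tcp_pos: [0.4213, 0.3599, 0.0249]
tool_rot: [-0.041, 0.999, 0.0, 0.001]
force: [0.4, 1.0, -0.4]
finger_gap: 0.216
gripper_force: 87.7
```

```bash
python3 -c "
from h import *
go(.42,.359,.021,184.75)"
```

```text
t 31.07 tcp [0.4213 0.3599 0.0249] th -175.24 F [ 0.4  1.  -0.4] gap 18.5 q [ 0.505  0.765  1.755  0.     0.621 -1.149]
shares [ 0.07 -0.04  0.19] spin 0.0
```

>>> send_rows --commands "12 0 0 0.06 0;12 0 0 0 0"

```text
t: 31.23
tcp_pos: [0.4211, 0.3597, 0.0233]
tool_rot: [-0.042, 0.999, 0.0, 0.0]
force: [-0.5, -0.4, -1.7]
finger_gap: 0.214
gripper_force: 87.7
```

>>> send_rows --commands "12 0 0 0.05 0;12 0 0 0.03 0;12 0 0 0 0"

```text
t: 31.48
tcp_pos: [0.4211, 0.3598, 0.0222]
tool_rot: [-0.042, 0.999, 0.0, 0.0]
force: [-0.8, -0.5, 3.0]
finger_gap: 0.216
gripper_force: 88.6
```

>>> send_rows --commands "12 0 0 0.03 0;12 0 0 0 0"

```text
t: 31.65
tcp_pos: [0.4211, 0.3598, 0.0222]
tool_rot: [-0.042, 0.999, 0.0, 0.0]
force: [-1.7, -0.6, 8.5]
finger_gap: 0.215
gripper_force: 89.3
```

Contact with the bench. I release and retreat.

>>> send_rows --commands "12 0 0 -0.03 0;24 0 0 0 0;40 0 0 0 0;50 0 0 0 0;50 0 0 0 0;50 0 0 0 0;50 0 0 -0.3 0;50 0 0 -0.6 0;50 0 0 -0.9 0;50 0 0 -0.9 0;50 0 0 -0.9 0;50 0 0 -0.9 0;50 0 0 -0.9 0;50 0.9 0 -0.5 0;50 0.9 0 0 0;50 0.9 0 0 0;50 0.9 0 0 0;50 0 0 0 0"

```text
t: 33.15
tcp_pos: [0.345, 0.3524, 0.1403]
tool_rot: [-0.042, 0.999, -0.001, -0.002]
force: [0.1, -0.2, -1.3]
finger_gap: 0.584
gripper_force: 0.0
```

```bash
python3 blk.py; python3 - <<'E'
from h import *
d=cam('top');b=cv2.imread('/tmp/top.png').astype(int);im=d['pixels'][:,:,::-1].astype(int)
def chk(n,z,P):
    uv=proj(d,[list(P)+[z]])[0].round().astype(int);u,v=uv;print(n,uv,'diff',np.abs(im[v-7:v+8,u-7:u+8]-b[v-7:v+8,u-7:u+8]).mean().round(1))
chk('short',.018,(.385,.203));chk('clip',.02,(.418,-.005));chk('spool',.05,(.56,.47));chk('eraser',.013,(.42,.06));chk('glue',.1,(.70,-.175));chk('weight',.04,(.44,-.333))
hs=cv2.cvtColor(d['pixels'],cv2.COLOR_RGB2HSV).astype(int)
k=np.zeros(hs.shape[:2],np.uint8);k[175:250,205:232]=((hs[:,:,0]<17)&(hs[:,:,1]>110))[175:250,205:232]
cs=cv2.findContours(k,cv2.RETR_EXTERNAL,cv2.CHAIN_APPROX_NONE)[0];c=max(cs,key=cv2.contourArea)
P=ray(d,c[:,0,0],c[:,0,1],.045)[:,:2];print('heel rect',cv2.minAreaRect(P.astype(np.float32)))
E
```

```text
tcp local -439.0 F [ 0.1 -0.2 -1.3]
-15 saturated from..to [110] [170] [41, 41, 34, 34, 110, 113, 110, 103, 113, 15]
0 saturated from..to [108] [188] [43, 43, 31, 21, 103, 109, 105, 114, 104, 18]
15 saturated from..to [110] [168] [50, 35, 37, 20, 108, 106, 110, 107, 110, 18]
short [261 250] diff 4.8
clip [318 241] diff 4.9
spool [188 201] diff 5.0
eraser [300 241] diff 5.0
glue [366 161] diff 5.0
weight [409 235] diff 4.7
heel rect ((0.44969359040260315, 0.36208710074424744), (0.055030740797519684, 0.021594896912574768), 1.8634047508239746)
```

```bash
python3 -c "
from station import sign_off
print(sign_off())"
```

```text
the job is handed in; nothing more can be done
None
```

The job is handed in at about 33 s: the long block is through and clear of the guard by an estimated 5–6 mm, the stick stands on the bench clear of the machine, and the other things I checked (all but the tape roll) look unmoved. I held the stick upright at its very rear end rather than leaning back 40°, because the rows allow no tilt; no contact with the head showed in the force readings.

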